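Take the spent drying cassette out of the twin air dryer and stand it in the oven rack

TASK

One of the two drying cassettes in the white air dryer is spent: its windows have turned from orange to dark green. Press that cassette down until its push-push latch trips, let it spring up, draw it out (beside the dryer's head there is room for fingers only at its narrow edges) and stand it upright on the bench. Let go, take it again by its broad faces, because the steel oven rack's channels hold the narrow edges, and stand it in the rack's free place, all the way down on the floor. Leave the good orange cassette latched, never tip the spent one over, and do not disturb the cassette already in the rack or the things standing around.

Things in the scene. Friction and masses are not known exactly. Their poses are not given: they have to be found in the camera images.
- cassette_spent: the spent drying cassette, to be moved: white box with dark green windows and a grey bevelled cap, 38 mm (own x) by 60 mm (own y) by 96 mm tall, about 0.2 kg; origin at the centre of its underside. Faces square to x are the broad ones, those square to y the narrow ribbed edges. Starts latched in either bay of the dryer, axes parallel to the dryer's, its top 4 mm above the deck: too low to grip
- thumb_pad (a point): ribbed thumb pad, centre of the spent cassette's top, 96 mm above its underside: the place to press. Pressed down about 5 mm (7 N of spring; hard stop at 9 mm) the latch trips; pressed 6 to 9 mm and let go, the cassette springs up until its top is 33 mm above the deck; there it rests loosely on its lifter and lifts out freely. Pressed fully down again it latches again
- cassette_fresh: the good drying cassette, latched in the dryer's other bay: same size and frame as the spent one, with orange windows; must stay latched, its top 4 mm above the deck
- cassette_rack: a third cassette with dark green windows, same size and frame, already standing in the rack's taken place; to be left alone
- dryer: twin air dryer, fixed: white, 130 mm (x) by 200 mm (y), flat deck 114 mm high, behind it a head 146 mm high whose face is 6.5 mm behind the bays, so fingers fit beside a sprung-up cassette only at its narrow edges. Origin at the centre of its underside; own -x is the front with dial and knobs. Two upright bays in the deck, 41 by 63 mm, centred at own x = -20 mm, y = +46 and -46 mm
- lifter_left (a joint): height of the sprung lifter under the cassette in the bay at the dryer's own y = +46 mm, in m: 0 latched, negative when pressed, 0.030 when released (also with the bay empty)
- lifter_right (a joint): the same for the bay at the dryer's own y = -46 mm
- rack: steel oven rack, fixed: floor plate 96 mm (own x) by 216 mm (own y), its top 12 mm above the bench; origin at the centre of its underside. Two places at own y = +52 mm (free) and -52 mm (taken). A seated cassette stands with its width (own y) along the rack's x, its broad faces square to the rack's y
- free_place (a point): centre of the free place on the rack's floor, axes as the rack's; the seated cassette's origin comes here. Two upright U channels, 80 mm high plus flared lips (tops 103 mm above the bench), enclose the cassette's narrow edges with 3 mm of play on every side; their flanges cover 5 mm of the broad faces at each edge, leaving 50 mm open for fingers
- amber_bottle: amber reagent bottle with a black cap, 62 mm wide, 120 mm tall, a bystander left of the work; origin at the centre of its underside
- timer: white digital timer lying on its back, 62 x 66 x 18 mm, a bystander in front of the dryer; origin at the centre of its underside
- flask: conical flask, 64 mm wide, 105 mm tall, a bystander behind the dryer; origin at the centre of its underside
Not all that is in view belongs to the job. What is shaped like the cassette_spent but blue, pink or purple is not meant.

How it is judged:
By the outcome, as a careful person would: the job done as asked, in the order asked, and still so for the second after the job is handed in, with the robot touching nothing.
It also fails if it takes over 61 s, if anything falls off the work surface, if the arm or the gripper's body presses on something with over 40 N, if the wrist force passes 120 N, or if a joint passes its speed limit or range.

ROBOT

A 6-joint arm with a two-finger parallel gripper is mounted at the origin on a cart in front of the work surface, level with it; the furniture and walls round the work are solid. World frame = base frame: x ahead of the robot, y to its left, z up, the work surface at z = 0. Lengths are in m, angles in rad, forces in N, time in s.
With the tool pointing down it reaches from about 0.2 to 0.875 m from the base axis. Payload 3.4 kg.
Tool frame: the origin (TCP) lies between the finger pads; the fingertips stand 11 mm ahead of it and the grasp point (between the pads) lies 8 mm behind it; z points along the fingers, y is the line along which they close (so a half turn about z gives the same grasp; the last joint's range is limited). The gripper opens to 94 mm and grips with 3 to 60 N. Pads are 16 mm wide; open, the fingers measure 119 mm over their backs; the gripper's body (75 mm by 177 mm) begins 78 mm behind the grasp point.
Start: joints at [-1.326, 0.276, 1.505, -0, 1.361, -0.121], TCP at [0.206, -0.537, 0.216] pointing down, gripper open.
Joint ranges: [-2.89, 2.89], [-0.75, 2.08], [0.22, 2.7], [-1.18, 4.32], [0.11, 2.71], [-2.7, 2.7]. Speed limits (rad/s): [2.57, 2.57, 3.14, 3.14, 3.14, 3.14].

INTERFACE

Orientations are given as a unit quaternion [x, y, z, w].
In Python, from plant import telemetry, snapshot, ctrl, models gives the robot as it stands. The module is installed in compiled form; this text tells all that it offers.
- The arm moves only by the tool servo_tool, never from a script. Its argument "targets" is a list that holds one entry, the list of rows, each a list of 7 numbers: the shift along the tool's x, y, z in m, then the turn, a rotation vector about the tool's x, y, z in degrees, then the opening, from -1 (shut) to 1 (fully open). In form: [[[x, y, z, wx, wy, wz, grip], ...]]. A call has 1 to 12 rows; each row shifts and turns the commanded pose from where the row before left it, along the tool's axes as they then stand; what a row does not reach is not made up. A row lasts 1/10 s, in which the tool goes at most 50 mm and 8.59 degrees, less where a joint would pass 70% of its speed; a pose out of reach is approached as far as the arm can. A call is refused whole if a number of a shift passes 0.05 or a number of a turn 8.59, either way. A call with a gripper value outside its range is refused whole. The fingers move at their own pace and stop on an object; "newtons" is the grip in N (left out, the last holds). Time passes only in rows, so rows that do not move let the fingers close. It gives the time, the measured TCP pose, the force, the opening and the grip force at its end, in the units of the state.
- telemetry.read_state(): the state, without advancing time (a new reading comes with each control period).
- snapshot(name): name is "scene" or "top" or "wrist"; returns a dict with "img" (384x512x3 uint8, red, green, blue), "fov_y" (degrees; the focal length in pixels is half the picture's height over the tangent of half this angle, whatever the lens; pixels are square), "cx", "cy" (the principal point, pixels), "R" (3x3) and "t" (3): a world point X has camera coordinates R X + t. Camera axes: x right, y down, z forward; pixel columns grow to the right and rows downward; lengths in m; the calibration is good to about 2 mm. A picture is of the moment at which its call begins. There is no depth.
- ctrl.close_job(): hands the job in; it is judged then, once.
Trained networks look in a picture, given as the dict that the camera call returned (one of the last four; its "shot" number tells which), for a name from the list of things; names that differ only in an ending like _2 or _b are one class to them, and where a whole thing is asked for, a point or a joint stands for the part that bears it (a point fixed in the world has none). Each returns a list of dicts, best first, with "score" (0 to 1); they miss things now and then, are a little off and sometimes report something else, mostly with a low value. They report only what shows in the picture. A call takes as long as a camera call. They do not tell look-alikes from the thing itself.
- models.masks_of(picture, target): "pixels" (384x512 bool, what is visible of it) and "extent" ([centre column, centre row, width, height] in pixels, round what is visible of it).
- models.spot_point(picture, target): "point" ([column, row] in pixels: a listed point, or the origin of a listed thing).
The state is a dict: "time": time; "qpos": joint angles; "joint_vel": joint speeds; "tau": joint torques, N m; "tool_pos": TCP position; "eef_rot": TCP orientation; "wrist_force": force on the tool from outside, world axes, zero at the start; "moment": the same for the moment, N m; "finger_gap": finger opening in m; "grasp_force": force on a finger pad.
Only numpy, scipy, OpenCV 4.12 (cv2) and the standard library are available. Lean on these libraries where they do the work, as an engineer would, in place of code of your own. Each camera call takes 0.05 s, during which the arm holds its last target. There are 200 camera calls.

## Working session

There is one attempt and no reset: what is moved stays moved. The work goes in short steps, Python scripts to look and compute and a tool call to move; the robot and the scene stay as the last step left them, time stands still between calls to the robot, and variables do not carry over. Pictures are saved under pics/ and viewed, at most 10 in all, crops included, and the job is handed in when it is done.

Besides the shell and the picture viewer there is one more tool, called after "Request:" by a JSON object that holds its "api" and its "payload". servo_tool: Moves the arm, as the interface text tells. Its arguments: {"type":"object","properties":{"targets":{"type":"array"},"newtons":{"type":"number"}},"required":["targets"]}

```bash
mkdir -p pics; cat > h.py <<'E'
import numpy as np, cv2, json
from plant import telemetry, snapshot, ctrl, models
from scipy.spatial.transform import Rotation as Rt
def cam(p):
    f=p["img"].shape[0]/2/np.tan(np.radians(p["fov_y"])/2); return f,p["cx"],p["cy"],np.array(p["R"]),np.array(p["t"])
def ray(p,uv):
    f,cx,cy,R,t=cam(p); d=R.T@np.array([(uv[0]-cx)/f,(uv[1]-cy)/f,1]); return -R.T@t,d
def atz(p,uv,z):
    o,d=ray(p,uv); return o+d*(z-o[2])/d[2]
def tri(obs):
    A=np.zeros((3,3));b=np.zeros(3)
    for p,uv in obs:
        o,d=ray(p,uv); d/=np.linalg.norm(d); M=np.eye(3)-np.outer(d,d); A+=M;b+=M@o
    return np.linalg.solve(A,b)
def proj(p,X):
    f,cx,cy,R,t=cam(p); c=R@np.array(X)+t; return np.array([cx+f*c[0]/c[2],cy+f*c[1]/c[2]])
def save(p,n): cv2.imwrite("pics/"+n,cv2.cvtColor(p["img"],cv2.COLOR_RGB2BGR))
E
python3 - <<'E'
from h import *
np.set_printoptions(precision=3,suppress=True)
P={n:snapshot(n) for n in("scene","top","wrist")}
for n,p in P.items(): print(n,p["fov_y"],p["cx"],p["cy"],(-np.array(p["R"]).T@np.array(p["t"])),p["shot"])
for n in("scene","top"):
  for k in["cassette_spent","cassette_fresh","cassette_rack","thumb_pad","dryer","rack","free_place","amber_bottle","timer","flask"]:
    print(n,k,[(np.round(d["point"],1).tolist(),round(d["score"],2)) for d in models.spot_point(P[n],k)[:3]])
im=np.hstack([P["scene"]["img"],P["top"]["img"]])
for n in P: save(P[n],n+"0.png")
print(telemetry.read_state())
E
```

```text
scene 55.70656498485164 251.72877808330023 183.80418907894796 [0.237 0.508 0.842] 1
top 56.61105542022925 253.97890162533196 195.65908727389362 [0.499 0.025 1.065] 2
wrist 62.55857239902956 253.1964510339424 195.02866746594574 [ 0.28  -0.507  0.383] 3
scene cassette_spent [([146.9, 264.7], 0.91), ([271.8, 202.2], 0.9), ([217.7, 249.0], 0.82)]
scene cassette_fresh [([236.9, 223.7], 0.59)]
scene cassette_rack [([340.1, 152.6], 0.86), ([336.1, 162.2], 0.69)]
scene thumb_pad [([257.5, 151.2], 0.66), ([271.4, 179.7], 0.65), ([211.7, 230.8], 0.63)]
scene dryer [([222.9, 234.6], 0.58)]
scene rack [([224.5, 235.8], 0.66), ([333.4, 160.7], 0.64)]
scene free_place [([332.1, 177.4], 0.75)]
scene amber_bottle [([236.9, 331.1], 0.93), ([223.6, 236.4], 0.35)]
scene timer [([278.4, 284.0], 0.58)]
scene flask []
top cassette_spent [([277.3, 184.7], 0.82), ([183.1, 212.3], 0.61), ([140.9, 171.7], 0.59)]
top cassette_fresh [([217.4, 215.7], 0.69)]
top cassette_rack [([359.4, 234.7], 0.98)]
top thumb_pad [([134.8, 165.8], 0.91), ([251.8, 158.1], 0.88), ([285.1, 179.9], 0.8)]
top dryer [([203.4, 205.5], 0.89), ([323.9, 243.1], 0.73)]
top rack [([339.4, 241.0], 0.72)]
top free_place [([321.6, 245.3], 0.58)]
top amber_bottle [([145.6, 267.5], 0.59)]
top timer [([191.5, 268.5], 0.64), ([230.2, 130.4], 0.56)]
top flask [([233.2, 130.8], 0.67)]
{'time': 1.15, 'qpos': array([-1.326,  0.276,  1.505,  0.   ,  1.361, -0.121]), 'joint_vel': array([ 0.   ,  0.001, -0.001,  0.003,  0.001,  0.   ]), 'tau': array([ -0.001, -40.448, -23.75 ,   0.07 ,   0.025,   0.   ]), 'tool_pos': array([ 0.206, -0.537,  0.216]), 'eef_rot': array([0.983, 0.182, 0.   , 0.   ]), 'wrist_force': array([ 0.466,  0.244, -0.645]), 'moment': array([0.004, 0.026, 0.034]), 'grasp_force': 0.0, 'finger_gap': 0.09369312941845306}
```

View pics/scene0.png

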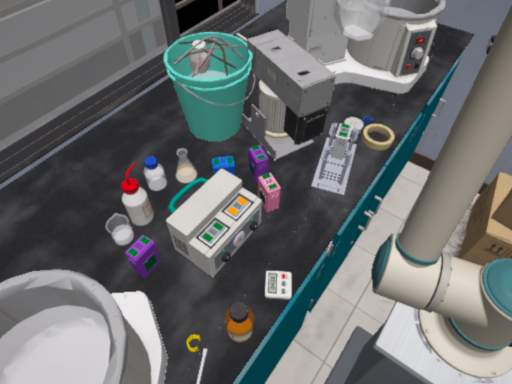

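View pics/top0.png

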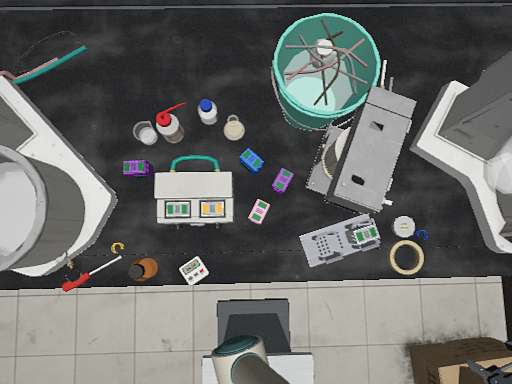

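The top view shows the dryer with the spent cassette in the left bay (≈178,209) and the orange one at right (≈213,208). The rack is at ≈(340,238), with its taken place at ≈(367,234) and the free one at ≈(320,245). The blue, pink and purple boxes are look-alikes.

```bash
python3 - <<'E'
from h import *
np.set_printoptions(precision=4,suppress=True)
P={n:snapshot(n) for n in("scene","top")}
for n,roi in(("top",(150,230,190,225)),("scene",(195,265,185,250)),("top",(350,390,215,250))):
  im=P[n]["img"]; hsv=cv2.cvtColor(im,cv2.COLOR_RGB2HSV); h,s,v=[hsv[...,i].astype(int) for i in range(3)]
  box=np.zeros(h.shape,bool); box[roi[2]:roi[3],roi[0]:roi[1]]=1
  for nm,m in(("green",(h>40)&(h<90)&(s>100)),("orange",(h>8)&(h<28)&(s>150))):
    c,l,st,ce=cv2.connectedComponentsWithStats((m&box).astype(np.uint8))
    for i in range(1,c):
      if st[i,4]>8: print(n,nm,ce[i].round(1),st[i,4],atz(P[n],ce[i],.118 if roi[0]<300 else .108))
for n in P:
  for k in("cassette_rack","free_place","rack","thumb_pad"):
    for d in models.spot_point(P[n],k)[:3]: print(n,k,d["point"],round(d["score"],2),atz(P[n],d["point"],{"cassette_rack":.012,"free_place":.012,"rack":0,"thumb_pad":.118}[k])[:2])
p=snapshot("wrist"); s=telemetry.read_state(); R=np.array(p["R"]);T=Rt.from_quat(s["eef_rot"]).as_matrix()
print("cam in tool",T.T@(-R.T@np.array(p["t"])-s["tool_pos"]), "\n",R@T, "\nT",T)
E
```

```text
top green [170.  208.9] 44 [0.5706 0.224  0.118 ]
top green [184.  208.5] 40 [0.5709 0.187  0.118 ]
top orange [205.  208.5] 40 [0.5696 0.1316 0.118 ]
top orange [218.9 208.3] 39 [0.5692 0.0948 0.118 ]
scene green [261.6 196.1] 20 [0.5368 0.0542 0.118 ]
scene green [217.7 225.8] 41 [0.5684 0.1863 0.118 ]
scene green [206.9 236.8] 47 [0.5691 0.2238 0.118 ]
scene orange [242.2 200.3] 46 [0.5675 0.0935 0.118 ]
scene orange [232.3 210.3] 43 [0.5684 0.1316 0.118 ]
top green [372.6 232. ] 38 [ 0.4968 -0.316   0.108 ]
top green [359.6 236.2] 40 [ 0.4863 -0.2804  0.108 ]
scene free_place [329.7, 174.9] 0.95 [ 0.4637 -0.1996]
scene rack [335.3, 165.8] 0.57 [ 0.4711 -0.253 ]
scene rack [216.3, 248.7] 0.19 [0.5802 0.1897]
scene thumb_pad [256.5, 148.8] 0.94 [ 0.6435 -0.0706]
scene thumb_pad [224.0, 161.9] 0.86 [0.6843 0.0215]
scene thumb_pad [140.2, 244.5] 0.73 [0.6758 0.3287]
top cassette_rack [355.4, 233.6] 0.84 [ 0.493  -0.2988]
top cassette_rack [202.0, 204.3] 0.52 [0.5901 0.1523]
top free_place [322.3, 244.9] 0.71 [ 0.4624 -0.1991]
top rack [338.6, 239.4] 0.78 [ 0.477  -0.2512]
top thumb_pad [257.8, 212.0] 0.76 [ 0.557  -0.0083]
top thumb_pad [132.9, 163.8] 0.7 [0.6939 0.3228]
top thumb_pad [284.6, 180.8] 0.6 [ 0.6393 -0.0825]
cam in tool [ 0.0805 -0.0009 -0.1676] 
 [[ 0.0009  1.      0.    ]
 [-0.9618  0.0009 -0.2737]
 [-0.2737  0.0002  0.9618]] 
T [[ 0.9339  0.3576  0.    ]
 [ 0.3576 -0.9339 -0.0001]
 [-0.      0.0001 -1.    ]]
```

Request:
{"api": "servo_tool", "payload": {"targets": [[[0.018,-0.0095,-0.0055,0,0,0,1],[0.0356,-0.0192,-0.0114,0,0,0,1],[0.0356,-0.0192,-0.0114,0,0,0,1],[0.0356,-0.0192,-0.0114,0,0,0,1],[0.0356,-0.0192,-0.0114,0,0,0,1],[0.0356,-0.0192,-0.0114,0,0,0,1],[0.0356,-0.0192,-0.0114,0,0,0,1],[0.0356,-0.0192,-0.0114,0,0,0,1],[0.0356,-0.0192,-0.0114,0,0,0,1],[0.0356,-0.0192,-0.0114,0,0,0,1],[0.018,-0.0095,-0.0055,0,0,0,1],[0,0,0,0,0,0,1]]]}}

```text
time: 2.9
tool_pos: [0.4717, -0.2272, 0.3314]
eef_rot: [0.983, 0.184, 0.001, 0.0]
wrist_force: [-0.6, -0.4, -0.5]
finger_gap: 0.0941
grasp_force: 0.0
```

```bash
python3 - <<'E'
from h import *
import pickle
np.set_printoptions(precision=4,suppress=True)
p=snapshot("wrist"); save(p,"w1.png"); pickle.dump(p,open("w1.pkl","wb")); s=telemetry.read_state(); print(s["time"],s["tool_pos"],s["eef_rot"],s["wrist_force"])
for k,z in(("free_place",.012),("rack",0),("cassette_rack",.012)):
  for d in models.spot_point(p,k)[:2]: print(k,d["point"],round(d["score"],2),atz(p,d["point"],z))
E
```

```text
2.95 [ 0.4704 -0.2286  0.3307] [0.983  0.1835 0.0003 0.0003] [-0.5065 -0.667  -0.7691]
free_place [235.1, 159.0] 0.82 [ 0.4621 -0.2003  0.012 ]
cassette_rack [300.9, 160.9] 0.89 [ 0.4964 -0.2966  0.012 ]
```

View pics/w1.png

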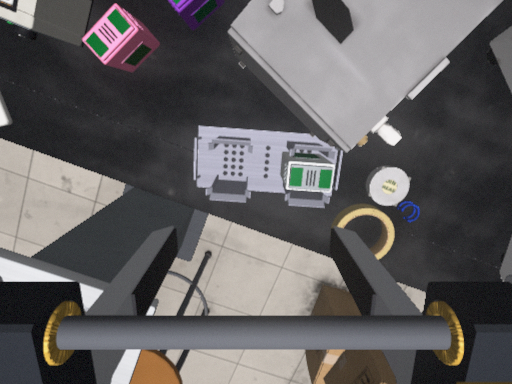

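The wrist view shows the rack at ≈(265,160), with the free place at the left (235,159) and the taken one at the right (310,176). The orientation of the taken cassette is unclear, so I'll look at a crop.

```bash
python3 - <<'E'
import cv2
im=cv2.imread("pics/w1.png")[110:220,180:350]; cv2.imwrite("pics/w1c.png",cv2.resize(im,None,fx=4.5,fy=4.5,interpolation=cv2.INTER_CUBIC))
E
```

```text
(no output)
```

View pics/w1c.png

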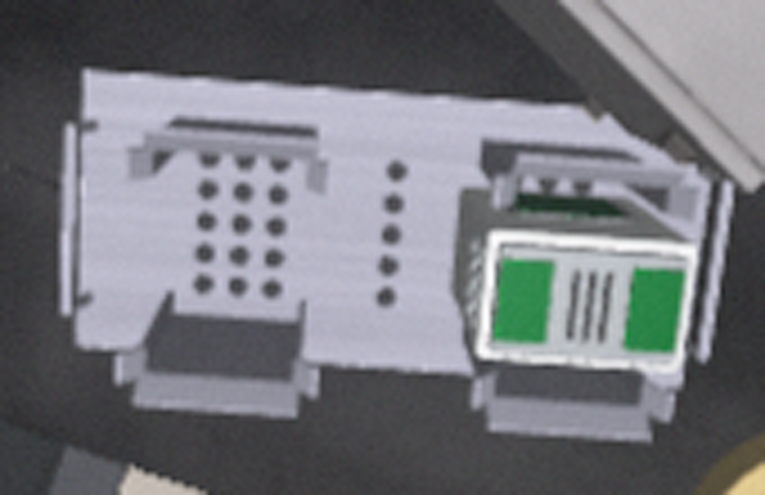

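The taken cassette stands turned, long side along the rack. I'll leave it alone. The free place's channels match the text. Next I'll measure the rack from its hole pattern.

```bash
python3 - <<'E'
from h import *
import pickle
np.set_printoptions(precision=4,suppress=True)
p=pickle.load(open("w1.pkl","rb"))
g=cv2.cvtColor(p["img"],cv2.COLOR_RGB2GRAY)[110:220,180:350]
g=cv2.resize(g,None,fx=4.5,fy=4.5,interpolation=cv2.INTER_CUBIC)
pts=[]
m=(g<105).astype(np.uint8); c,l,st,ce=cv2.connectedComponentsWithStats(m)
for i in range(1,c):
  x,y=ce[i]
  if 150<st[i,4]<700 and 170<x<420 and 140<y<310:
    uv=((ce[i]+.5)/4.5-.5)+[180,110]; X=atz(p,uv,.012); pts.append(X); print(ce[i].round(),st[i,4],X[:2])
for nm,c in dict(chTL=(130,150),chTR=(325,170),chBL=(120,370),chBR=(316,385),cas=(595,305)).items():
  print(nm,atz(p,(np.array(c)+.5)/4.5-.5+[180,110],.103)[:2])
E
```

```text
[396. 171.] 168 [ 0.4967 -0.2407]
[207. 190.] 168 [ 0.4674 -0.1828]
[242. 192.] 172 [ 0.471  -0.1942]
[277. 195.] 172 [ 0.4744 -0.2057]
[393. 204.] 167 [ 0.4861 -0.2439]
[206. 221.] 172 [ 0.4569 -0.186 ]
[241. 224.] 179 [ 0.4604 -0.1975]
[275. 226.] 171 [ 0.464 -0.209]
[390. 235.] 170 [ 0.4757 -0.2471]
[204. 253.] 177 [ 0.4463 -0.1893]
[239. 255.] 178 [ 0.4499 -0.2007]
[273. 258.] 172 [ 0.4533 -0.2122]
[388. 266.] 171 [ 0.4653 -0.2503]
[203. 284.] 170 [ 0.4359 -0.1926]
[237. 286.] 170 [ 0.4396 -0.2039]
[271. 289.] 164 [ 0.443  -0.2154]
[385. 297.] 167 [ 0.4548 -0.2535]
chTL [ 0.4846 -0.1618]
chTR [ 0.499  -0.2141]
chBL [ 0.424  -0.1798]
chBR [ 0.4403 -0.2341]
cas [ 0.4912 -0.2997]
```

Request:
{"api": "servo_tool", "payload": {"targets": [[[0.0259,-0.0363,-0.001,0,0,0,1],[0.0259,-0.0363,-0.001,0,0,0,1],[0.0259,-0.0363,-0.001,0,0,0,1],[0.0259,-0.0363,-0.001,0,0,0,1],[0.0259,-0.0363,-0.001,0,0,0,1],[0.0259,-0.0363,-0.001,0,0,0,1],[0.0259,-0.0363,-0.001,0,0,0,1],[0.0259,-0.0363,-0.001,0,0,0,1],[0.0259,-0.0363,-0.001,0,0,0,1],[0,0,0,0,0,7.2,1],[0,0,0,0,0,7.2,1],[0,0,0,0,0,7.2,1]]]}}

```text
time: 4.3
tool_pos: [0.5706, 0.1572, 0.3383]
eef_rot: [1.0, -0.009, -0.001, 0.0]
wrist_force: [0.1, 0.4, -0.8]
finger_gap: 0.0941
grasp_force: 0.0
```

```bash
python3 - <<'E'
from h import *
import pickle
np.set_printoptions(precision=4,suppress=True)
p=snapshot("wrist"); p=snapshot("wrist"); save(p,"w2.png"); pickle.dump(p,open("w2.pkl","wb")); s=telemetry.read_state(); print(s["time"],s["tool_pos"],s["eef_rot"],s["wrist_force"])
im=p["img"]; hsv=cv2.cvtColor(im,cv2.COLOR_RGB2HSV); h,sa,v=[hsv[...,i].astype(int) for i in range(3)]
for nm,m in(("green",(h>40)&(h<90)&(sa>100)),("orange",(h>8)&(h<28)&(sa>150))):
    c,l,st,ce=cv2.connectedComponentsWithStats(m.astype(np.uint8))
    for i in range(1,c):
      if st[i,4]>60: print(nm,ce[i].round(1),st[i,4],atz(p,ce[i],.118)[:2])
E
```

```text
4.4 [0.5707 0.1568 0.3385] [ 1.     -0.0064 -0.0005  0.0003] [-0.0384 -0.8362 -0.2209]
green [366.4  43. ] 248 [0.7149 0.0277]
green [248.6  59.8] 1642 [0.7001 0.1603]
green [386.7  65.9] 235 [0.6905 0.0027]
green [125.   73.2] 227 [0.6887 0.3027]
green [349.8  72.1] 144 [0.6847 0.0444]
green [94.6 75. ] 226 [0.6875 0.3379]
green [450.5  90.8] 222 [ 0.6619 -0.0744]
green [406.7  97.1] 225 [ 0.6559 -0.0241]
green [431.7 117.6] 204 [ 0.6318 -0.0566]
green [388.2 160.3] 171 [ 0.5813 -0.0097]
green [199.3 173.4] 195 [0.5696 0.2253]
green [229.1 172.9] 190 [0.5694 0.1879]
green [373.  184.8] 157 [0.5505 0.0066]
orange [300.9  87.9] 74 [0.6686 0.1002]
orange [198.2  88.9] 72 [0.6699 0.2198]
orange [302.1 171.5] 200 [0.5695 0.0966]
orange [272.5 172.5] 213 [0.5689 0.1336]
orange [108.8 219.9] 219 [0.5101 0.3475]
orange [172.5 266.2] 230 [0.4414 0.2704]
orange [ 57.7 333.5] 943 [0.336  0.4477]
orange [456.9 328.1] 135 [ 0.333  -0.1333]
orange [456.7 358.9] 108 [ 0.2782 -0.1416]
```

View pics/w2.png

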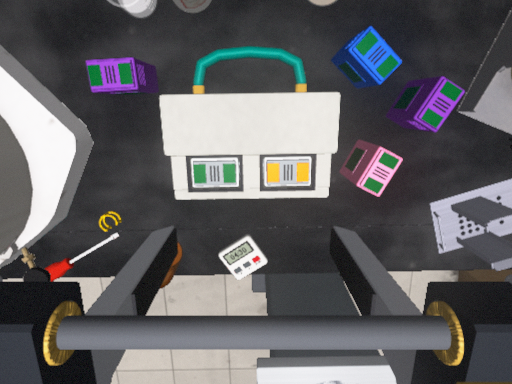

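The wrist view agrees: spent windows are at (199,173) and (229,173), and orange at (272,172) and (302,172). The spent centre is ≈(0.570, 0.206). Next I'll approach with shut fingers.

Request:
{"api": "servo_tool", "payload": {"targets": [[[-0.0007,-0.0245,0.005,0,0,0,-1],[-0.0006,-0.0247,0.02,0,0,0,-1],[0,0,0.04,0,0,0,-1],[0,0,0.045,0,0,0,-1],[0,0,0.045,0,0,0,-1],[0,0,0.03,0,0,0,-1],[0,0,0.0185,0,0,0,-1],[0,0,0,0,0,0,-1],[0,0,0,0,0,0,-1]]], "newtons": 10}}

```text
time: 5.3
tool_pos: [0.5704, 0.2066, 0.1358]
eef_rot: [1.0, -0.005, 0.0, 0.0]
wrist_force: [-0.6, 0.1, -0.6]
finger_gap: 0.0253
grasp_force: 0.0
```

Request:
{"api": "servo_tool", "payload": {"targets": [[[0,0,0,0,0,0,-1],[0,0,0,0,0,0,-1],[0,0,0,0,0,0,-1],[0,0,0.003,0,0,0,-1],[0,0,0.003,0,0,0,-1],[0,0,0.003,0,0,0,-1],[0,0,0.0025,0,0,0,-1],[0,0,0.0015,0,0,0,-1],[0,0,0,0,0,0,-1],[0,0,0,0,0,0,-1]]]}}

```text
time: 6.3
tool_pos: [0.57, 0.2074, 0.1233]
eef_rot: [1.0, -0.006, 0.0, -0.0]
wrist_force: [-1.6, 0.2, 5.8]
finger_gap: 0.0007
grasp_force: 2.8
```

Request:
{"api": "servo_tool", "payload": {"targets": [[[0,0,0.001,0,0,0,-1],[0,0,0.0008,0,0,0,-1],[0,0,0,0,0,0,-1],[0,0,0,0,0,0,-1]]]}}

```text
time: 6.7
tool_pos: [0.57, 0.2074, 0.1215]
eef_rot: [1.0, -0.005, 0.0, -0.0]
wrist_force: [-1.6, -0.8, 5.7]
finger_gap: 0.0004
grasp_force: 2.9
```

Request:
{"api": "servo_tool", "payload": {"targets": [[[0,0,-0.02,0,0,0,-1],[0,0,-0.04,0,0,0,-1],[0,0,-0.03,0,0,0,0.6],[0,0,0,0,0,0,0.6]]]}}

```text
time: 7.1
tool_pos: [0.5727, 0.208, 0.2153]
eef_rot: [1.0, -0.005, 0.004, -0.001]
wrist_force: [-0.1, 0.1, 1.0]
finger_gap: 0.013
grasp_force: 0.0
```

```bash
python3 - <<'E'
from h import *
np.set_printoptions(precision=4,suppress=True)
P={n:snapshot(n) for n in("wrist","scene","top")}; p=P["wrist"]
print(telemetry.read_state()["tool_pos"],telemetry.read_state()["eef_rot"])
for n,p in P.items():
  save(p,n+"3.png")
  hsv=cv2.cvtColor(p["img"],cv2.COLOR_RGB2HSV); h,sa,v=[hsv[...,i].astype(int) for i in range(3)]
  for nm,m in(("green",(h>40)&(h<90)&(sa>100)),("orange",(h>8)&(h<28)&(sa>150))):
    c,l,st,ce=cv2.connectedComponentsWithStats(m.astype(np.uint8))
    for i in range(1,c):
      a=atz(p,ce[i],.147)
      if st[i,4]>8 and .53<a[0]<.6 and .06<a[1]<.26: print(n,nm,ce[i].round(1),st[i,4],a[:2],atz(p,ce[i],.118)[:2])
E
```

```text
[0.5693 0.2071 0.2097] [ 1.     -0.0056 -0.0009  0.0003]
wrist green [232.4 214.5] 467 [0.5705 0.2256] [0.5606 0.2278]
wrist green [279.7 215.1] 488 [0.5697 0.1882] [0.5597 0.1858]
wrist orange [339.5 204. ] 417 [0.5784 0.1416] [0.5694 0.1335]
wrist orange [381.7 203.9] 412 [0.5781 0.1087] [0.5691 0.0965]
scene green [216.8 219.1] 41 [0.5681 0.1868] [0.5819 0.1734]
scene green [206.3 230.3] 47 [0.5676 0.2235] [0.5814 0.2117]
scene orange [242.2 200.3] 46 [0.5542 0.1101] [0.5675 0.0935]
scene orange [232.3 210.3] 43 [0.5551 0.1467] [0.5684 0.1316]
top green [181.6 205.8] 20 [0.5757 0.1883] [0.5782 0.1935]
top orange [205.  208.5] 40 [0.5674 0.1283] [0.5696 0.1316]
top orange [218.9 208.3] 39 [0.567  0.0927] [0.5692 0.0948]
```

View pics/wrist3.png

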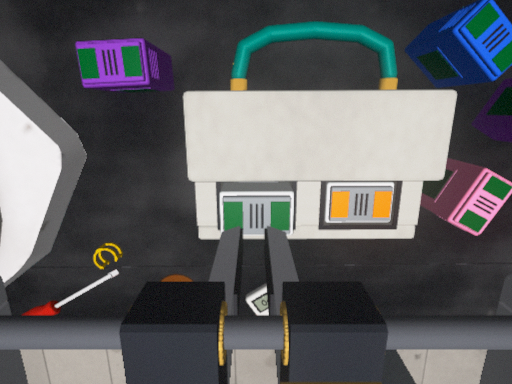

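The cassette has sprung up at (0.570, 0.207), with its windows at (232,214) and (280,215). The orange one is unchanged. Next I'll descend and grip the narrow edges.

Request:
{"api": "servo_tool", "payload": {"targets": [[[0.0007,0,0,0,0,0,0.6],[0,0,0,0,0,0,0.6],[0,0,0,0,0,0,0.6],[0,0,0,0,0,0,0.6],[0,0,0,0,0,0,0.6],[0,0,0.02,0,0,0,0.6],[0,0,0.025,0,0,0,0.6],[0,0,0.02,0,0,0,0.6],[0,0,0.0115,0,0,0,0.6],[0,0,0.005,0,0,0,0.6],[0,0,0,0,0,0,0.6]]], "newtons": 25}}

```text
time: 8.35
tool_pos: [0.5706, 0.2072, 0.129]
eef_rot: [1.0, -0.006, -0.0, 0.0]
wrist_force: [-0.4, 0.0, 0.4]
finger_gap: 0.0752
grasp_force: 0.0
```

Request:
{"api": "servo_tool", "payload": {"targets": [[[0,0,0,0,0,0,-1],[0,0,0,0,0,0,-1],[0,0,0,0,0,0,-1],[0,0,0,0,0,0,-1],[0,0,0,0,0,0,-1]]]}}

```text
time: 8.85
tool_pos: [0.5713, 0.207, 0.1299]
eef_rot: [1.0, -0.006, 0.001, 0.0]
wrist_force: [1.0, -0.8, 1.9]
finger_gap: 0.0597
grasp_force: 25.0
```

Request:
{"api": "servo_tool", "payload": {"targets": [[[0,0,-0.01,0,0,0,-1],[0,0,-0.03,0,0,0,-1],[0,0,-0.035,0,0,0,-1],[0,0,-0.025,0,0,0,-1],[-0.0094,0.019,0,0,0,0,-1],[-0.0187,0.0381,0,0,0,0,-1],[-0.0187,0.0381,0,0,0,0,-1],[-0.0187,0.0381,0,0,0,0,-1],[-0.0187,0.0381,0,0,0,0,-1],[-0.0187,0.0381,0,0,0,0,-1],[-0.0094,0.019,0,0,0,0,-1],[0,0,0,0,0,0,-1]]]}}

```text
time: 10.05
tool_pos: [0.454, -0.0214, 0.2293]
eef_rot: [1.0, -0.007, -0.001, -0.0]
wrist_force: [0.2, -0.3, -2.6]
finger_gap: 0.0596
grasp_force: 25.0
```

```bash
python3 - <<'E'
from h import *
np.set_printoptions(precision=4,suppress=True)
s=telemetry.read_state();print(s["time"],s["tool_pos"],s["eef_rot"],s["wrist_force"],s["finger_gap"],s["grasp_force"],s["qpos"])
a=snapshot("scene");b=snapshot("top");save(a,"s4.png")
print([atz(b,(u,v),0)[:2] for u,v in((256,283),)])
E
```

```text
10.05 [ 0.454  -0.0214  0.2293] [ 1.     -0.0074 -0.0007 -0.    ] [ 0.2491 -0.2779 -2.6422] 0.05960879212149143 24.96328890323639 [-0.2002  0.0855  1.7171 -0.0002  1.3403  1.3855]
[array([ 0.3565, -0.0018])]
```

View pics/s4.png

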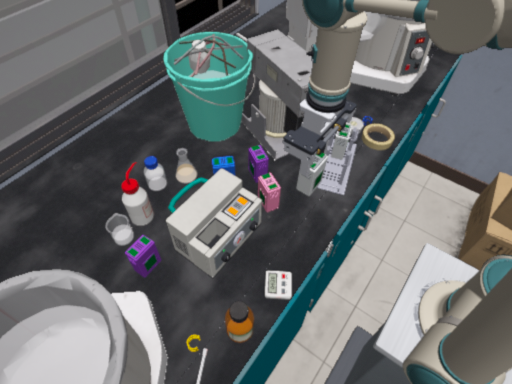

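The cassette is held clear of the dryer, with the bay empty (~212,233), and the bench below is free. Lowering.

Request:
{"api": "servo_tool", "payload": {"targets": [[[0,0,0.015,0,0,0,-1],[0,0,0.035,0,0,0,-1],[0,0,0.04,0,0,0,-1],[0,0,0.03,0,0,0,-1],[0,0,0.015,0,0,0,-1],[0,0,0.008,0,0,0,-1],[0,0,0.003,0,0,0,-1],[0,0,0.002,0,0,0,-1],[0,0,0,0,0,0,-1]]]}}

```text
time: 11.05
tool_pos: [0.4567, -0.0198, 0.0819]
eef_rot: [1.0, -0.005, 0.001, 0.0]
wrist_force: [0.1, 0.8, -2.8]
finger_gap: 0.0598
grasp_force: 25.0
```

Request:
{"api": "servo_tool", "payload": {"targets": [[[0,0,0.001,0,0,0,-1],[0,0,0.001,0,0,0,-1],[0,0,0.001,0,0,0,-1],[0,0,0,0,0,0,-1]]]}}

```text
time: 11.45
tool_pos: [0.4569, -0.0202, 0.0794]
eef_rot: [1.0, -0.006, 0.001, 0.0]
wrist_force: [0.2, 0.2, 5.0]
finger_gap: 0.0599
grasp_force: 25.0
```

Request:
{"api": "servo_tool", "payload": {"targets": [[[0,0,0,0,0,0,0.6],[0,0,0,0,0,0,0.6],[0,0,0,0,0,0,0.6],[0,0,0,0,0,0,0.6],[0,0,-0.02,0,0,0,0.6],[0,0,-0.04,0,0,0,0.6],[0,0,-0.04,0,0,0,0.6],[0,0,-0.02,0,0,0,0.6],[0,0,0,0,0,0,0.6],[0,0,0,0,0,0,0.6]]]}}

```text
time: 12.45
tool_pos: [0.4554, -0.0199, 0.1978]
eef_rot: [1.0, -0.006, -0.0, 0.0]
wrist_force: [-0.1, -0.2, -0.1]
finger_gap: 0.0755
grasp_force: 0.0
```

```bash
python3 - <<'E'
from h import *
np.set_printoptions(precision=4,suppress=True)
P={n:snapshot(n) for n in("wrist","scene","top")}
s=telemetry.read_state();print(s["time"],s["tool_pos"],s["eef_rot"],s["finger_gap"])
save(P["wrist"],"w5.png")
for n,p in P.items():
  hsv=cv2.cvtColor(p["img"],cv2.COLOR_RGB2HSV); h,sa,v=[hsv[...,i].astype(int) for i in range(3)]
  c,l,st,ce=cv2.connectedComponentsWithStats(((h>40)&(h<90)&(sa>100)).astype(np.uint8))
  for i in range(1,c):
      a=atz(p,ce[i],.096)
      if st[i,4]>8 and .4<a[0]<.52 and -.1<a[1]<.06: print(n,ce[i].round(1),st[i,4],a[:2])
E
```

```text
12.6 [ 0.4546 -0.0197  0.1966] [ 1.     -0.0056 -0.0017 -0.0003] 0.07520478673645674
wrist [253.9 164.8] 146 [ 0.486  -0.0198]
wrist [233.6 198.4] 395 [ 0.4559 -0.0014]
wrist [275.1 198.9] 405 [ 0.4551 -0.0384]
scene [309.1 192.9] 37 [ 0.4536 -0.0419]
scene [300.9 202.6] 36 [ 0.4543 -0.003 ]
scene [308.4 214.9] 19 [0.4197 0.0182]
```

View pics/w5.png

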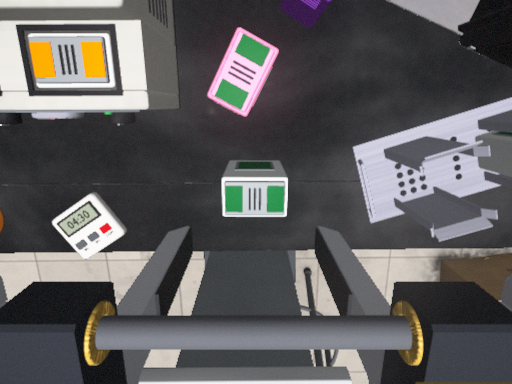

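The cassette stands upright at ≈(0.4555,-0.020), its windows at (234,198) and (275,199). Next I'll rotate 90° to take the broad faces.

Request:
{"api": "servo_tool", "payload": {"targets": [[[0.0009,0,0,0,0,-4,0.6],[0,0,0,0,0,-8.3,0.6],[0,0,0,0,0,-8.3,0.6],[0,0,0,0,0,-8.3,0.6],[0,0,0,0,0,-8.3,0.6],[0,0,0,0,0,-8.3,0.6],[0,0,0,0,0,-8.3,0.6],[0,0,0,0,0,-8.3,0.6],[0,0,0,0,0,-8.3,0.6],[0,0,0,0,0,-8.3,0.6],[0,0,0,0,0,-8.3,0.6],[0,0,0,0,0,-2.9,0.6]]]}}

```text
time: 13.8
tool_pos: [0.4559, -0.0198, 0.1967]
eef_rot: [0.71, 0.704, -0.001, -0.001]
wrist_force: [-0.6, -0.0, 0.2]
finger_gap: 0.0753
grasp_force: 0.0
```

```bash
python3 - <<'E'
from h import *
np.set_printoptions(precision=4,suppress=True)
p=snapshot("wrist");p=snapshot("wrist")
s=telemetry.read_state();print(s["time"],s["tool_pos"],Rt.from_quat(s["eef_rot"]).as_matrix(),s["finger_gap"])
save(p,"w6.png")
hsv=cv2.cvtColor(p["img"],cv2.COLOR_RGB2HSV); h,sa,v=[hsv[...,i].astype(int) for i in range(3)]
c,l,st,ce=cv2.connectedComponentsWithStats(((h>40)&(h<90)&(sa>100)).astype(np.uint8))
for i in range(1,c):
      a=atz(p,ce[i],.096)
      if st[i,4]>8 and .4<a[0]<.52 and -.1<a[1]<.06: print(ce[i].round(1),st[i,4],a[:2])
E
```

```text
13.9 [ 0.456  -0.0198  0.1969] [[ 0.0132  0.9999 -0.0028]
 [ 0.9999 -0.0132  0.0005]
 [ 0.0004 -0.0028 -1.    ]] 0.07537832378066747
[252.6 179.5] 418 [ 0.4556 -0.0012]
[252.4 219.4] 369 [ 0.455  -0.0381]
```

Request:
{"api": "servo_tool", "payload": {"targets": [[[0,-0.0007,0.015,0,0,0,0.6],[0,0,0.035,0,0,0,0.6],[0,0,0.04,0,0,0,0.6],[0,0,0.03,0,0,0,0.6],[0,0,0.01,0,0,0,0.6],[0,0,0,0,0,0,-1],[0,0,0,0,0,0,-1],[0,0,0,0,0,0,-1],[0,0,0,0,0,0,-1],[0,0,0,0,0,0,-1],[0,0,0,0,0,0,-1],[0,0,0,0,0,0,-1]]]}}

```text
time: 15.1
tool_pos: [0.4562, -0.02, 0.069]
eef_rot: [0.712, 0.703, 0.0, 0.0]
wrist_force: [-1.7, -0.5, 6.1]
finger_gap: 0.0381
grasp_force: 24.9
```

Request:
{"api": "servo_tool", "payload": {"targets": [[[0,0,-0.015,0,0,0,-1],[0,0,-0.045,0,0,0,-1],[0,0,-0.045,0,0,0,-1],[0,0,-0.038,0,0,4.1,-1],[0,0,0,0,0,8.5,-1],[0,0,0,0,0,8.5,-1],[0,0,0,0,0,8.5,-1],[0,0,0,0,0,8.5,-1],[0,0,0,0,0,8.5,-1],[0,0,0,0,0,8.5,-1],[0,0,0,0,0,8.5,-1],[0,0,0,0,0,8.5,-1]]]}}

```text
time: 16.3
tool_pos: [0.4556, -0.0198, 0.2106]
eef_rot: [0.989, 0.146, -0.0, -0.0]
wrist_force: [-0.3, 0.8, -2.1]
finger_gap: 0.0375
grasp_force: 25.0
```

```bash
python3 - <<'E'
from h import *
import pickle
np.set_printoptions(precision=4,suppress=True)
p=snapshot("wrist");p=snapshot("wrist");P=[p,snapshot("top"),snapshot("scene")]
s=telemetry.read_state();T=Rt.from_quat(s["eef_rot"]).as_matrix();print(s["time"],s["tool_pos"],np.degrees(np.arctan2(T[1,0],T[0,0])),T[:,2],s["finger_gap"],s["wrist_force"])
save(p,"w7.png"); pickle.dump(P,open("w7.pkl","wb"))
for q in P:
  for k in("free_place",):
    for d in models.spot_point(q,k)[:2]: print(k,d["point"],round(d["score"],2),atz(q,d["point"],.012)[:2])
g=cv2.cvtColor(p["img"],cv2.COLOR_RGB2GRAY)
m=(cv2.resize(g,None,fx=4,fy=4,interpolation=cv2.INTER_CUBIC)<105).astype(np.uint8); c,l,st,ce=cv2.connectedComponentsWithStats(m)
for i in range(1,c):
    uv=(ce[i]+.5)/4-.5; X=atz(p,uv,.012)
    if 100<st[i,4]<1200 and .42<X[0]<.51 and -.26<X[1]<-.17: print(uv.round(1),st[i,4],X[:2])
E
```

```text
16.5 [ 0.4557 -0.0199  0.2109] 17.333945510006455 [-0.0008  0.0001 -1.    ] 0.0379322807496056 [ 0.3402 -0.3483 -1.8557]
free_place [396.4, 211.9] 0.82 [ 0.462  -0.1998]
free_place [322.4, 242.0] 0.78 [ 0.4709 -0.1998]
free_place [334.3, 178.1] 0.78 [ 0.4466 -0.1968]
free_place [236.2, 329.7] 0.71 [0.4102 0.3221]
[385.1 203.8] 278 [ 0.4676 -0.1825]
[436.6 212. ] 277 [ 0.4759 -0.2469]
[384.3 212.4] 263 [ 0.4572 -0.1858]
[394.  212.4] 262 [ 0.4606 -0.1972]
[435.2 220.4] 281 [ 0.4655 -0.2501]
[383.2 220.8] 267 [ 0.4466 -0.1889]
[393.  220.8] 259 [ 0.4501 -0.2005]
[402.9 220.6] 255 [ 0.4538 -0.212 ]
[392. 229.] 264 [ 0.4397 -0.2037]
[401.6 228.9] 257 [ 0.4432 -0.2151]
[433.9 228.7] 253 [ 0.455  -0.2533]
[382.3 229.1] 251 [ 0.4361 -0.1922]
```

View pics/w7.png

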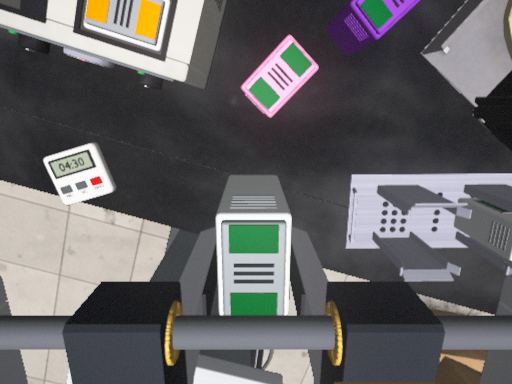

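Hole positions agree with the earlier view, giving a free place at (0.4606,-0.1973) and yaw 17.1°. Moving over it.

Request:
{"api": "servo_tool", "payload": {"targets": [[[-0.0048,0.0171,0,0,0,0.1,-1],[-0.0096,0.0342,0,0,0,0.1,-1],[-0.0096,0.0342,0,0,0,0,-1],[-0.0097,0.0341,0,0,0,0,-1],[-0.0097,0.0341,0,0,0,0,-1],[-0.0048,0.0171,0,0,0,0,-1],[0,0,0,0,0,0,-1],[0,0,0,0,0,0,-1]]]}}

```text
time: 17.45
tool_pos: [0.4596, -0.1971, 0.211]
eef_rot: [0.989, 0.147, -0.0, -0.001]
wrist_force: [0.0, -0.2, -3.2]
finger_gap: 0.038
grasp_force: 25.0
```

```bash
python3 - <<'E'
from h import *
np.set_printoptions(precision=4,suppress=True)
p=snapshot("wrist")
s=telemetry.read_state();T=Rt.from_quat(s["eef_rot"]).as_matrix();tp=s["tool_pos"];print(s["time"],tp,np.degrees(np.arctan2(T[1,0],T[0,0])),T[:,2],s["wrist_force"])
save(p,"w8.png")
hsv=cv2.cvtColor(p["img"],cv2.COLOR_RGB2HSV); h,sa,v=[hsv[...,i].astype(int) for i in range(3)]
c,l,st,ce=cv2.connectedComponentsWithStats(((h>40)&(h<90)&(sa>100)).astype(np.uint8))
for i in range(1,c):
  if st[i,4]>300: print(ce[i].round(1),st[i],T.T@(atz(p,ce[i],tp[2]+.027)-tp))
E
```

```text
17.5 [ 0.4596 -0.1965  0.2111] 16.990095854675072 [-0.0005  0.0011 -1.    ] [-0.6589 -0.9068 -2.7664]
[55. 31.] [ 39  14  33  35 536] [ 0.109  -0.0802 -0.0269]
[119.2  45.5] [101  30  35  31 391] [ 0.1036 -0.0549 -0.0269]
[392.1 197.4] [383 185  19  25 386] [ 0.0392  0.064  -0.0271]
[350.6 198. ] [342 186  18  25 398] [ 0.0389  0.0448 -0.0271]
[253.2 238.4] [ 229  225   49   28 1362] [ 0.0186 -0.0003 -0.027 ]
[253.3 303.9] [ 231  293   46   23 1050] [-0.0177 -0.0003 -0.027 ]
```

View pics/w8.png

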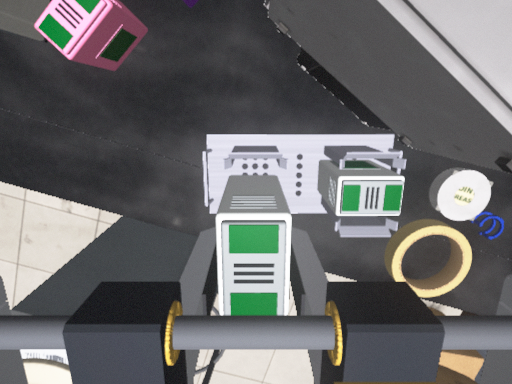

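The cassette sits squarely over the free place, with the channel visible behind it (255,155) and the neighbour clear (372,198). Lowering in stages.

Request:
{"api": "servo_tool", "payload": {"targets": [[[0.0003,0.001,0.015,0,0,0,-1],[0,0,0.02,0,0,0,-1],[0,0,0.01,0,0,0,-1],[0,0,0.008,0,0,0,-1],[0,0,0.008,0,0,0,-1],[0,0,0.008,0,0,0,-1],[0,0,0,0,0,0,-1]]]}}

```text
time: 18.2
tool_pos: [0.4599, -0.1978, 0.1414]
eef_rot: [0.989, 0.148, -0.001, -0.001]
wrist_force: [-0.2, -0.8, -2.8]
finger_gap: 0.038
grasp_force: 25.0
```

Request:
{"api": "servo_tool", "payload": {"targets": [[[0,0,0.01,0,0,0,-1],[0,0,0.012,0,0,0,-1],[0,0,0.012,0,0,0,-1],[0,0,0.012,0,0,0,-1],[0,0,0.006,0,0,0,-1],[0,0,0.003,0,0,0,-1],[0,0,0.002,0,0,0,-1],[0,0,0,0,0,0,-1]]]}}

```text
time: 19.0
tool_pos: [0.4606, -0.1984, 0.0853]
eef_rot: [0.989, 0.147, 0.0, 0.0]
wrist_force: [-0.3, -0.2, -1.6]
finger_gap: 0.0376
grasp_force: 25.0
```

Request:
{"api": "servo_tool", "payload": {"targets": [[[0,0,0.0015,0,0,0,-1],[0,0,0.0015,0,0,0,-1],[0,0,0.001,0,0,0,-1],[0,0,0.001,0,0,0,-1],[0,0,0,0,0,0,-1]]]}}

```text
time: 19.5
tool_pos: [0.4605, -0.1983, 0.0811]
eef_rot: [0.989, 0.147, 0.0, 0.0]
wrist_force: [-1.5, 1.5, 3.6]
finger_gap: 0.0374
grasp_force: 25.0
```

Request:
{"api": "servo_tool", "payload": {"targets": [[[0,0,0,0,0,0,0.2],[0,0,0,0,0,0,0.2],[0,0,0,0,0,0,0.2],[0,0,0,0,0,0,0.2],[0,0,0,0,0,0,0.2],[0,0,-0.015,0,0,0,0.2],[0,0,-0.03,0,0,0,0.2],[0,0,-0.04,0,0,0,0.2],[0,0,-0.04,0,0,0,0.2],[0,0,-0.04,0,0,0,0.2],[0,0,-0.02,0,0,0,0.2],[0,0,0,0,0,0,0.2]]]}}

```text
time: 20.7
tool_pos: [0.4621, -0.1992, 0.2685]
eef_rot: [0.989, 0.147, 0.003, 0.002]
wrist_force: [0.1, -0.8, 0.3]
finger_gap: 0.0562
grasp_force: 0.0
```

```bash
python3 - <<'E'
from h import *
np.set_printoptions(precision=4,suppress=True)
P={n:snapshot(n) for n in("wrist","scene")}
s=telemetry.read_state();print(s["time"],s["tool_pos"],s["finger_gap"],s["wrist_force"])
save(P["wrist"],"w9.png")
ob={}
for n,p in P.items():
  hsv=cv2.cvtColor(p["img"],cv2.COLOR_RGB2HSV); h,sa,v=[hsv[...,i].astype(int) for i in range(3)]
  c,l,st,ce=cv2.connectedComponentsWithStats(((h>40)&(h<90)&(sa>100)).astype(np.uint8))
  for i in range(1,c):
      a=atz(p,ce[i],.108)
      if st[i,4]>8 and .4<a[0]<.54 and -.36<a[1]<-.13: print(n,ce[i].round(1),st[i,4],a[:2])
E
```

```text
20.8 [ 0.46   -0.198   0.2646] 0.056636379454737894 [-0.4549  0.771  -0.7585]
wrist [250.5 168. ] 285 [ 0.478  -0.1915]
wrist [330.7 185. ] 274 [ 0.4854 -0.279 ]
wrist [365.2 184.8] 271 [ 0.4963 -0.3143]
wrist [251.  201.5] 252 [ 0.4428 -0.2027]
scene [344.8 125.3] 18 [ 0.4961 -0.3165]
scene [343.  133.5] 20 [ 0.4838 -0.2813]
scene [330.9 152. ] 22 [ 0.4758 -0.194 ]
scene [343.9 155.3] 23 [ 0.4408 -0.2043]
```

View pics/w9.png

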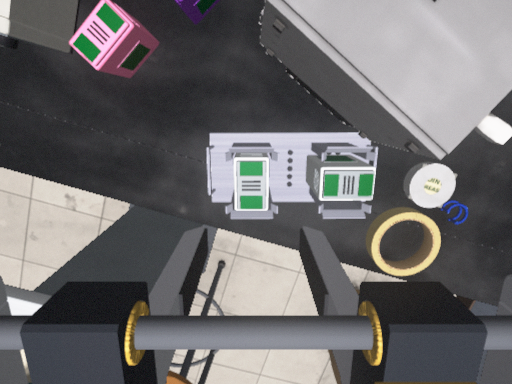

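The spent cassette is seated in the channels (250,185), its centre at (0.4604,-0.197) and window spacing matching a top height of 0.108. The neighbour has not moved and the gripper is clear.

```bash
python3 -c "
from h import *
print(ctrl.close_job())"
```

```text
the job is handed in; nothing more can be done
None
```

The spent cassette was unlatched, drawn out, stood on the bench, re-gripped by its broad faces and stood down on the floor of the rack's free place, and the job is handed in at about 21 s; the orange cassette stayed latched, and the rack's other cassette, which stands turned 90°, and the other things were left undisturbed.

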